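# Ready the coffee corner for a brew

### The arm

A 7-joint arm with a two-finger parallel gripper is mounted at the origin on the work surface. World frame = base frame: x ahead of the robot, y to its left, z up, the work surface at z = 0. Lengths are in m, angles in rad, forces in N, time in s.
With the tool pointing down it reaches from about 0.425 to 0.875 m from the base axis. Payload 4.7 kg.
Tool frame: the origin (TCP) lies between the finger pads; the fingertips stand 19 mm ahead of it and the grasp point (between the pads) is the TCP (ctrl.tip_extent is the distance from the TCP to the fingertips, in m); z points along the fingers, y is the line along which they close (so a half turn about z gives the same grasp; the last joint's range is limited). The gripper opens to 87 mm and grips with 3 to 60 N. Pads are 19 mm wide; open, the fingers measure 117 mm over their backs; the gripper's body (75 mm by 190 mm) begins 51 mm behind the grasp point.
Start: joints at [-1.216, 0.321, -0.07, 1.45, 0.023, 1.371, -0.057], TCP at [0.217, 0.613, 0.242] pointing down, gripper open.
Joint ranges: [-2.86, 2.86], [-0.3, 2.09], [-1.38, 1.24], [0.06, 2.45], [-1.56, 4.7], [0.09, 2.05], [-2.69, 2.69]. Speed limits (rad/s): [2.57, 2.57, 3.14, 3.14, 3.14, 3.14, 3.14].

### API

Orientations are given as a rotation vector (axis times angle).
In Python, from bench import ctrl gives the robot as it stands.
- The arm moves only by the shell command python3 -m crank 'ROWS' [OPENING] [FORCE]. ROWS is JSON, a list of rows, each an object of numbers: "tx", "ty", "tz": the shift along the tool's x, y, z in mm; "turn": the turn about the tool's z in units of 5 degrees (1.0 is 5 degrees). In form: [{"tx": .., "ty": .., "tz": .., "turn": ..}, ...]. A call has 1 to 5 rows; each row is the pose to reach, as a shift and turn from the pose commanded when the call began, along the tool's axes at that moment; what a row does not reach only later rows make up. A row lasts 1/8 s, in which the tool goes at most 62.5 mm and 10.7 degrees, less where a joint would pass 70% of its speed; a pose out of reach is approached as far as the arm can. A call with a gripper value outside its range is refused whole. OPENING is the finger opening in mm, from 0 to 87, set as the call begins (- or left out, the last holds). The fingers move at their own pace and stop on an object; FORCE is the grip in N (left out, the last holds). Time passes only in rows, so rows that repeat a pose let the fingers close. It gives the time, the measured TCP pose, the force, the opening and the grip force at its end, in the units of the state.
- ctrl.get_state(): the state, without advancing time (a new reading comes with each control period).
- ctrl.get_image(name): name is "scene" or "top"; returns (picture, depth): 480x640x3 uint8, red, green, blue; 480x640 float32, m along the optical axis (not along the pixel's ray), 0 where there is no reading.
- ctrl.camera_model(name): a dict with "intrinsics" (3x3 intrinsics, pixels), "dist_coeffs" ([k1, k2, p1, p2, k3] as OpenCV has them; the pictures are not rectified), "origin" and "orientation" of the camera in the world. Camera axes: x right, y down, z forward; pixel columns grow to the right and rows downward; lengths in m; the calibration is good to about 2 mm. A picture is of the moment at which its call begins. camera_model takes no time and is no camera call.
- ctrl.close_job(): hands the job in; it is judged then, once.
Trained networks look in the newest picture that a camera, given by its name, has taken for a name from the list of things; names that differ only in an ending like _2 or _b are one class to them, and where a whole thing is asked for, a point or a joint stands for the part that bears it (a point fixed in the world has none). Each returns a list of dicts, best first, with "confidence" (0 to 1); they miss things now and then, are a little off and sometimes report something else, mostly with a low value. They report only what shows in the picture. A call takes as long as a camera call.
- ctrl.recognise(camera, query): "xyz" ([x, y, z] in m, in world coordinates, good to about 4 mm: the middle of the surface that is visible of it).
- ctrl.mark_of(camera, query): "xyz" ([x, y, z] in m, in world coordinates, good to about 4 mm: a listed point, or the origin of a listed thing).
The state is a dict: "time": time; "joint_positions": joint angles; "qd": joint speeds; "joint_torque": joint torques, N m; "position": TCP position; "tool_rot": TCP orientation; "ft_force": force on the tool from outside, world axes, zero at the start; "torque": the same for the moment, N m; "grip_width": opening from 0.0 (shut) to 1.0 (fully open); "grip_force": force on a finger pad.
Only numpy, scipy, OpenCV 4.12 (cv2) and the standard library are available. Lean on these libraries where they do the work, as an engineer would, in place of code of your own. Each camera call takes 0.05 s, during which the arm holds its last target. There are 200 camera calls.

### The job

Get the coffee corner ready for a brew: first put every used coffee pod, from the board and from the railed corner, into the grey waste caddy, then push the wooden board square and fully home into the corner of the steel rail, its long edge flush against the long bar and its short edge flush against the short bar. Next stand the blue mug upright on the board, away from the edges, and last of all press the timer's red button fully in. The board must still be fully home and the pods in the caddy when you finish; leave the coffee jar, sugar tin and creamer where they are.

Things in the scene. Friction and masses are not known exactly. Their poses are not given: they have to be found in the camera images.
- rail: fixed L-shaped steel corner rail on the ledge, bars 12 mm wide and 24 mm high. Origin: the inner corner, at ledge height. The long bar's inner face is the plane x=0 of this frame and runs 260 mm towards +y; the short bar's inner face is the plane y=0 and runs 220 mm towards -x. The enclosed area is at x<0, y>0 of this frame; rail x points roughly away from the robot, y to its left
- board: loose wooden board 140 mm (its x) by 180 mm (its y) by 18 mm thick, 0.45 kg, too wide to grip, slides on the ledge. Origin: centre of the underside; z up. Home, its origin is at x=-70 mm, y=+90 mm in the rail's frame with its axes parallel to the rail's: the long (180 mm) edge against the long bar and the short (140 mm) edge against the short bar. It starts turned up to 0.2 rad from square
- caddy: fixed grey open-topped waste caddy, 130 x 130 mm outside, 90 mm high, walls 4 mm. Origin: centre of the underside
- mug: loose small blue ceramic mug, round, 60 mm across at the rim, 75 mm tall, 0.2 kg, handle standing out towards its +y. Origin: centre of the underside; z up
- timer_button_top (a point): centre of the top face of the red round button (28 mm across) on the fixed white timer (75 x 75 x 28 mm, with the button's housing on top); the button is pressed straight down
- timer_button (a joint): travel of the timer's button: 0 m released, 0.006 m fully in; a spring (about 5 N fully in) returns it
- coffee_jar: bystander: closed amber glass coffee jar, 80 mm across, 130 mm tall. Origin: centre of the underside
- sugar_tin: bystander: round stainless sugar tin, 76 mm across, 105 mm tall with its knob. Origin: centre of the underside
- creamer: bystander: white creamer jug, 68 mm across, 70 mm tall. Origin: centre of the underside
- pod1_center (a point): used coffee pod, a plain upright cylinder 35 mm across (thin foil rim 38 mm) and 28 mm tall, 20 g, coloured (orange); this point is its centre, 14 mm above whatever it stands on. 3 to 5 pods are present in a run, the others are absent (None). Starts on the ledge in the corner, near the short bar
- pod2_center (a point): used coffee pod, a plain upright cylinder 35 mm across (thin foil rim 38 mm) and 28 mm tall, 20 g, coloured (copper); this point is its centre, 14 mm above whatever it stands on. 3 to 5 pods are present in a run, the others are absent (None). Starts on the ledge in the corner, near the short bar
- pod3_center (a point): used coffee pod, a plain upright cylinder 35 mm across (thin foil rim 38 mm) and 28 mm tall, 20 g, coloured (green); this point is its centre, 14 mm above whatever it stands on. 3 to 5 pods are present in a run, the others are absent (None). Starts on the ledge in the corner, near the short bar
- pod4_center (a point): used coffee pod, a plain upright cylinder 35 mm across (thin foil rim 38 mm) and 28 mm tall, 20 g, coloured (brass); this point is its centre, 14 mm above whatever it stands on. 3 to 5 pods are present in a run, the others are absent (None). Starts on top of the board
- pod5_center (a point): used coffee pod, a plain upright cylinder 35 mm across (thin foil rim 38 mm) and 28 mm tall, 20 g, coloured (red); this point is its centre, 14 mm above whatever it stands on. 3 to 5 pods are present in a run, the others are absent (None). Starts on top of the board

How it is judged:
By the outcome, as a careful person would: the job done as asked, in the order asked, and still so for the second after the job is handed in, with the robot touching nothing.
Of pod1, pod2, pod3, pod4, pod5 only 3 to 5 are there at a start; the rules pass over those that are not, and their reading is None.
At some moment in a run one of pod1, pod2, pod3, pod4, pod5, board may be knocked a few centimetres aside while the robot is not near it.
Once in a run the grip may slacken for a moment while it holds something.
It also fails if it takes over 208 s, if anything falls off the work surface, if the arm or the gripper's body presses on something with over 40 N, if the wrist force passes 120 N, or if a joint passes its speed limit or range.

## Working session

There is one attempt and no reset: what is moved stays moved. The work goes in short steps, Python scripts to look and compute and a shell command to move; the robot and the scene stay as the last step left them, time stands still between calls to the robot, and variables do not carry over. Pictures are saved under pics/ and viewed, at most 14 in all, crops included, and the job is handed in when it is done.

```bash
ls; mkdir -p pics
cat > h.py <<'E'
import numpy as np, cv2
from bench import ctrl
from scipy.spatial.transform import Rotation as R
def snap(cam,name):
    im,d=ctrl.get_image(cam); cv2.imwrite(f'pics/{name}.png',im[:,:,::-1]); np.save(f'pics/{name}_d.npy',d); return im,d
def cloud(cam,d):
    m=ctrl.camera_model(cam);K=np.array(m['intrinsics']);D=np.array(m['dist_coeffs'])
    v,u=np.mgrid[0:480,0:640]
    p=cv2.undistortPoints(np.stack([u,v],-1).reshape(-1,1,2).astype(float),K,D).reshape(480,640,2)
    o=np.array(m['orientation']); Rm=o if o.shape==(3,3) else R.from_rotvec(o).as_matrix()
    P=np.dstack([p*d[...,None],d])@Rm.T+np.array(m['origin']); P[d==0]=np.nan
    return P
E
python3 - <<'E'
from h import *
print(ctrl.get_state()['tool_rot'], ctrl.camera_model('top')['origin'],ctrl.camera_model('scene')['origin'])
snap('top','t0');snap('scene','s0')
for n in ['rail','board','caddy','mug','timer_button_top','coffee_jar','sugar_tin','creamer']+[f'pod{i}_center' for i in range(1,6)]:
    for c in ['top','scene']:
        print(n,c,[(np.round(q['xyz'],3).tolist(),round(q['confidence'],2)) for q in ctrl.mark_of(c,n)[:2]])
E
```

```text
pics
[-0.53266217 -3.09585797  0.00310759] [ 0.37085776 -0.03311626  0.92307004] [1.13810886 0.10457378 0.91938799]
rail top [([0.681, -0.191, -0.003], 0.72)]
rail scene [([0.679, -0.189, -0.005], 0.95)]
board top [([0.57, 0.042, -0.001], 0.57)]
board scene [([0.57, 0.043, 0.004], 0.59)]
caddy top [([0.404, 0.352, 0.002], 0.96), ([0.492, -0.374, -0.002], 0.73)]
caddy scene [([0.398, 0.351, -0.003], 0.59)]
mug top [([0.577, 0.293, 0.05], 0.66)]
mug scene [([0.489, -0.377, -0.0], 0.64)]
timer_button_top top [([0.578, 0.294, 0.05], 0.66), ([0.594, 0.088, 0.034], 0.45)]
timer_button_top scene [([0.572, 0.293, 0.048], 0.69), ([0.494, -0.132, 0.015], 0.33)]
coffee_jar top [([0.654, -0.429, -0.004], 0.81)]
coffee_jar scene [([0.652, -0.426, -0.001], 0.89)]
sugar_tin top [([0.354, 0.19, -0.005], 0.63)]
sugar_tin scene [([0.356, 0.186, -0.001], 0.81), ([0.593, 0.086, 0.033], 0.27)]
creamer top [([0.314, -0.294, -0.001], 0.61), ([0.592, 0.088, 0.033], 0.42)]
creamer scene [([0.31, -0.292, -0.004], 0.97)]
pod1_center top [([0.632, -0.144, 0.012], 0.78)]
pod1_center scene [([0.629, -0.143, 0.014], 0.76)]
pod2_center top [([0.559, -0.129, 0.014], 0.69)]
pod2_center scene [([0.557, -0.129, 0.014], 0.67)]
pod3_center top [([0.494, -0.133, 0.013], 0.82)]
pod3_center scene [([0.493, -0.132, 0.013], 0.74)]
pod4_center top []
pod4_center scene []
pod5_center top [([0.594, 0.086, 0.034], 0.69)]
pod5_center scene [([0.653, -0.424, 0.001], 0.64), ([0.594, 0.085, 0.035], 0.55)]
```

View pics/t0.png

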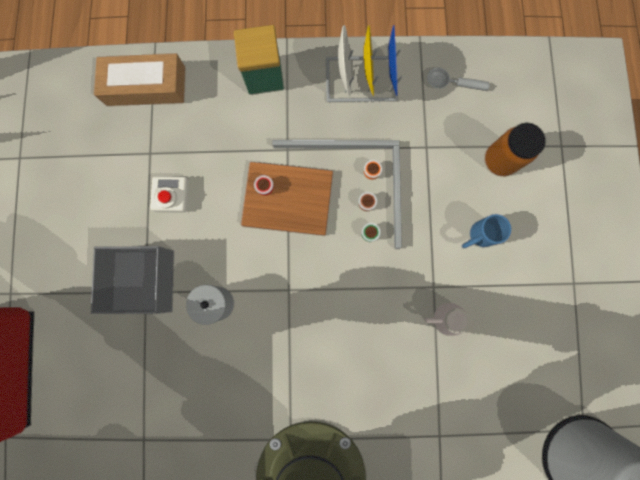

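View pics/s0.png

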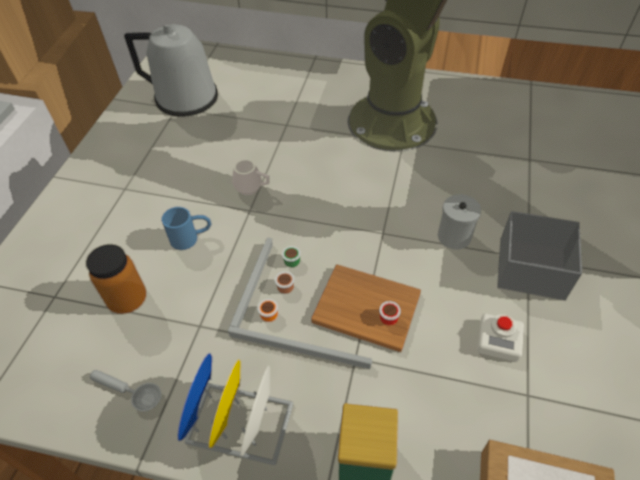

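Top view: rail corner at about (398,145), board about (288,198), pods at (373,169), (367,201), (371,232) and a red one at (263,185) on the board. Mug is at (490,230), button at (165,197) and caddy at (133,280). There is no brass pod. The networks agree, except for one caddy false hit and one mug mix-up. Next I fit the rail and board angles.

```bash
cat >> h.py <<'E'
def fit(cam='top',name=None):
    """board rect & rail lines from picture + depth"""
    im,d=snap(cam,name) if name else ctrl.get_image(cam)
    P=cloud(cam,d); hsv=cv2.cvtColor(im,cv2.COLOR_RGB2HSV)
    x,y,z=P[...,0],P[...,1],P[...,2]
    roi=(x>.40)&(x<.75)&(y>-.26)&(y<.20)
    b=roi&(hsv[...,0]>5)&(hsv[...,0]<20)&(hsv[...,1]>110)&(z>.008)&(z<.026)
    n,l,s,c=cv2.connectedComponentsWithStats(b.astype(np.uint8)); k=1+np.argmax(s[1:,4]); q=P[l==k]
    r=cv2.minAreaRect(q[:,:2].astype(np.float32))
    print('board c',np.round(r[0],4),'size',np.round(r[1],4),'ang',round(r[2],2),'z',round(float(np.median(q[:,2])),4))
    return im,d,P,hsv
E
python3 - <<'E'
from h import *
for c in ['top','scene']:
    im,d,P,hsv=fit(c); x,y,z=P[...,0],P[...,1],P[...,2]
    print('floor z',np.nanmedian(z[(x>.4)&(x<.75)&(abs(y)<.25)]))
    g=(hsv[...,1]<60)&(z>.017)&(z<.030)
    L=g&(x>.66)&(x<.72)&(y>-.17)&(y<.06); S=g&(y<-.17)&(y>-.235)&(x>.47)&(x<.66)
    for nm,m in (('long',L),('short',S)):
        q=P[m][:,:2].astype(np.float32)
        if len(q)<10: print(nm,len(q)); continue
        v=cv2.fitLine(q,cv2.DIST_HUBER,0,.01,.01).ravel(); r=cv2.minAreaRect(q)
        print(nm,len(q),np.round(v,4),np.round(r,3) if 0 else (np.round(r[0],4),np.round(r[1],4),round(r[2],2)))
E
```

```text
board c [0.5721 0.0416] size [0.1782 0.1397] ang 82.34 z 0.0172
floor z -5.599616716445155e-05
long 663 [ 0.0211  0.9998  0.6879 -0.0553] (array([ 0.6883, -0.0555]), array([0.2287, 0.0136]), 88.64)
short 539 [ 0.9996 -0.0271  0.5643 -0.19  ] (array([ 0.5651, -0.1905]), array([0.013 , 0.1898]), 88.85)
board c [0.5748 0.0412] size [0.1783 0.1399] ang 82.65 z 0.0169
floor z -0.0004389729746073212
long 882 [ 0.0251  0.9997  0.6904 -0.0914] (array([ 0.69 , -0.055]), array([0.2299, 0.0147]), 89.11)
short 516 [ 0.9998 -0.0212  0.5704 -0.1898] (array([ 0.5652, -0.1905]), array([0.0137, 0.1893]), 89.15)
```

```bash
cat >> h.py <<'E'
RY=-0.0235
def go(x,y,z,yaw=RY,verbose=True):
    s=ctrl.get_state(); Rm=R.from_rotvec(s['tool_rot']).as_matrix()
    d=Rm.T@(np.array([x,y,z])-s['position'])*1000
    cur=np.arctan2(Rm[1,1],Rm[0,1]); t=-(yaw-cur); t=(t+np.pi)%(2*np.pi)-np.pi
    print('t',round(s['time'],2),'pos',np.round(s['position'],4),'yaw',round(cur,3),'tilt',round(Rm[2,2],4),'delta',np.round(d,1),'turn',round(np.degrees(t)/5,2),'F',np.round(s['ft_force'],1),'w',round(s['grip_width']*87,1),'gf',round(s['grip_force'],1))
E
python3 -m crank '[{"turn":2},{"turn":4},{"turn":6},{"turn":8},{"turn":10}]' 54 15
python3 -m crank '[{"turn":2},{"turn":4},{"turn":4.4},{"turn":4.4}]'
python3 -c "
from h import *
go(.594,.087,.24)"
```

```text
t 1.5 pos [0.2173 0.6126 0.2416] yaw 1.23 tilt -1.0 delta [-530.7 -369.5    1.6] turn 14.36 F [-0.7  0.6 -0.1] w 87.2 gf 0.0$[0]: bad value
$[0]: bad value
```

```bash
python3 -m crank '[{"tx":0,"ty":0,"tz":0,"turn":2},{"tx":0,"ty":0,"tz":0,"turn":4},{"tx":0,"ty":0,"tz":0,"turn":6},{"tx":0,"ty":0,"tz":0,"turn":8},{"tx":0,"ty":0,"tz":0,"turn":10}]' 54 15
python3 -m crank '[{"tx":0,"ty":0,"tz":0,"turn":2},{"tx":0,"ty":0,"tz":0,"turn":4},{"tx":0,"ty":0,"tz":0,"turn":4.4},{"tx":0,"ty":0,"tz":0,"turn":4.4}]'
python3 -c "
from h import *
go(.594,.087,.24)"
```

```text
time: 2.12
position: [0.2173, 0.6126, 0.2416]
tool_rot: [1.799, 2.576, 0.0]
ft_force: [-0.7, -0.1, -0.1]
grip_width: 0.636
grip_force: 0.0
time: 2.62
position: [0.2172, 0.6126, 0.2416]
tool_rot: [2.248, 2.194, 0.0]
ft_force: [-0.8, 0.1, 0.2]
grip_width: 0.623
grip_force: 0.0
t 2.62 pos [0.2172 0.6126 0.2416] yaw -0.024 tilt -1.0 delta [-516.4  389.4    1.6] turn -0.01 F [-0.8  0.1  0.2] w 54.2 gf 0.0
```

```bash
python3 -m crank '[{"tx":-50,"ty":37,"tz":0,"turn":0},{"tx":-100,"ty":75,"tz":0,"turn":0},{"tx":-150,"ty":112,"tz":0,"turn":0},{"tx":-200,"ty":150,"tz":0,"turn":0},{"tx":-250,"ty":188,"tz":0,"turn":0}]' >/dev/null
python3 -m crank '[{"tx":-50,"ty":38,"tz":20,"turn":0},{"tx":-100,"ty":75,"tz":40,"turn":0},{"tx":-150,"ty":112,"tz":60,"turn":0},{"tx":-200,"ty":150,"tz":80,"turn":0},{"tx":-250,"ty":188,"tz":100,"turn":0}]' >/dev/null
python3 - <<'E'
from h import *
snap('top','t1');snap('scene','s1')
for c in ['top','scene']: print([(np.round(q['xyz'],4).tolist(),round(q['confidence'],2)) for q in ctrl.mark_of(c,'pod5_center')[:2]])
go(.594,.0865,.045)
E
```

```text
[([0.5924, 0.0876, 0.0355], 0.75)]
[([0.5938, 0.085, 0.034], 0.67)]
t 4.08 pos [0.5708 0.1141 0.1459] yaw -0.028 tilt -1.0 delta [-26.8  24.  100.9] turn -0.06 F [-0.9  0.3 -0.6] w 54.1 gf 0.0
```

```bash
python3 -m crank '[{"tx":-27,"ty":23,"tz":40,"turn":0},{"tx":-27,"ty":23,"tz":70,"turn":0},{"tx":-27,"ty":23,"tz":70,"turn":0}]' >/dev/null
python3 -c "
from h import *
go(.5935,.0862,.045)"
```

```text
t 4.45 pos [0.5906 0.0898 0.0745] yaw -0.023 tilt -1.0 delta [-3.5  3.1 29.5] turn 0.0 F [0.  0.4 0.4] w 54.1 gf 0.0
```

```bash
python3 -m crank '[{"tx":0,"ty":0,"tz":0,"turn":0},{"tx":0,"ty":0,"tz":0,"turn":0}]' >/dev/null
python3 -c "
from h import *
go(.5935,.0862,.045)"
```

```text
t 4.7 pos [0.5939 0.0893 0.0783] yaw -0.025 tilt -1.0 delta [-3.2 -0.4 33.3] turn -0.02 F [-0.4  0.  -0.5] w 53.7 gf 0.0
```

```bash
python3 -m crank '[{"tx":-3,"ty":0,"tz":20,"turn":0},{"tx":-3,"ty":0,"tz":33,"turn":0},{"tx":-3,"ty":0,"tz":33,"turn":0}]' >/dev/null
python3 -m crank '[{"tx":0,"ty":0,"tz":0,"turn":0},{"tx":0,"ty":0,"tz":0,"turn":0},{"tx":0,"ty":0,"tz":0,"turn":0},{"tx":0,"ty":0,"tz":0,"turn":0}]' 20 15
python3 -m crank '[{"tx":0,"ty":0,"tz":-50,"turn":0},{"tx":0,"ty":0,"tz":-100,"turn":0},{"tx":0,"ty":0,"tz":-100,"turn":0}]' 
python3 -c "
from h import *
go(.404,.352,.135)"
```

```text
time: 5.58
position: [0.5932, 0.0851, 0.0439]
tool_rot: [2.25, 2.191, 0.001]
ft_force: [-0.2, 0.4, 1.1]
grip_width: 0.398
grip_force: 15.0
time: 5.95
position: [0.596, 0.0853, 0.1482]
tool_rot: [2.248, 2.189, 0.013]
ft_force: [-0.2, 0.9, -1.3]
grip_width: 0.401
grip_force: 15.0
t 5.95 pos [0.596  0.0853 0.1482] yaw -0.027 tilt -1.0 delta [ 261.5 -199.1   12.3] turn -0.04 F [-0.2  0.9 -1.3] w 34.9 gf 15.0
```

```bash
python3 -m crank '[{"tx":50,"ty":-38,"tz":0,"turn":0},{"tx":100,"ty":-76,"tz":0,"turn":0},{"tx":150,"ty":-115,"tz":0,"turn":0},{"tx":200,"ty":-153,"tz":0,"turn":0},{"tx":240,"ty":-190,"tz":0,"turn":0}]' >/dev/null
python3 -m crank '[{"tx":0,"ty":0,"tz":0,"turn":0},{"tx":0,"ty":0,"tz":0,"turn":0},{"tx":0,"ty":0,"tz":0,"turn":0}]'  >/dev/null
python3 - <<'E'
from h import *
go(.402,.332,.09)
for c in ['top','scene']:
  ctrl.get_image(c)
  for n in (1,2,3): print(n,[(np.round(q['xyz'],4).tolist(),round(q['confidence'],2)) for q in ctrl.mark_of(c,f'pod{n}_center')[:2]])
E
```

```text
t 6.95 pos [0.4103 0.3284 0.1431] yaw -0.03 tilt -1.0 delta [ 3.4 -8.4 53.1] turn -0.07 F [-0.3  0.4  0. ] w 34.5 gf 15.0
1 [([0.6305, -0.1439, 0.0148], 0.53)]
2 [([0.5605, -0.129, 0.0133], 0.8)]
3 [([0.495, -0.1355, 0.0119], 0.49)]
1 [([0.6305, -0.1463, 0.0102], 0.84)]
2 [([0.5553, -0.1263, 0.0143], 0.68)]
3 [([0.4928, -0.131, 0.0143], 0.86)]
```

```bash
Z='{"tx":0,"ty":0,"tz":0,"turn":0}'
python3 -m crank '[{"tx":3,"ty":-8,"tz":30,"turn":0},{"tx":3,"ty":-8,"tz":52,"turn":0},{"tx":3,"ty":-8,"tz":52,"turn":0}]' >/dev/null
python3 -m crank '[{"tx":0,"ty":0,"tz":0,"turn":0},{"tx":0,"ty":0,"tz":0,"turn":0},{"tx":0,"ty":0,"tz":0,"turn":0}]' 54 15
python3 -m crank '[{"tx":0,"ty":0,"tz":-50,"turn":0},{"tx":0,"ty":0,"tz":-70,"turn":0},{"tx":-50,"ty":10,"tz":-70,"turn":0},{"tx":-100,"ty":20,"tz":-70,"turn":0},{"tx":-150,"ty":30,"tz":-70,"turn":0}]' >/dev/null
python3 -m crank '[{"tx":-60,"ty":12,"tz":0,"turn":0},{"tx":-120,"ty":24,"tz":0,"turn":0},{"tx":-180,"ty":36,"tz":0,"turn":0},{"tx":-240,"ty":48,"tz":0,"turn":0},{"tx":-300,"ty":60,"tz":0,"turn":0}]' >/dev/null
python3 -m crank '[{"tx":0,"ty":0,"tz":50,"turn":0},{"tx":0,"ty":0,"tz":70,"turn":0},{"tx":0,"ty":0,"tz":70,"turn":0},{"tx":0,"ty":0,"tz":70,"turn":0}]' >/dev/null
python3 - <<'E'
from h import *
snap('top','t2')
go(.4938,-.133,.027)
for c in ['top','scene']:
  ctrl.get_image(c)
  for n in (3,5): print(n,[(np.round(q['xyz'],4).tolist(),round(q['confidence'],2)) for q in ctrl.mark_of(c,f'pod{n}_center')[:2]])
E
```

```text
time: 8.1
position: [0.4019, 0.3335, 0.0922]
tool_rot: [-2.251, -2.191, -0.002]
ft_force: [-0.2, -0.1, 0.1]
grip_width: 0.595
grip_force: 0.0
t 9.9 pos [ 0.4805 -0.119   0.0927] yaw -0.026 tilt -1.0 delta [-13.6  13.5  65.7] turn -0.03 F [0.9 0.4 0.5] w 54.3 gf 0.0
3 [([0.3154, -0.2927, -0.0003], 0.22)]
5 [([0.3978, 0.3355, 0.0239], 0.65)]
3 [([0.4943, -0.1319, 0.0133], 0.68), ([0.3555, 0.1881, -0.002], 0.23)]
5 [([0.4004, 0.3342, 0.0191], 0.6)]
```

View pics/t2.png

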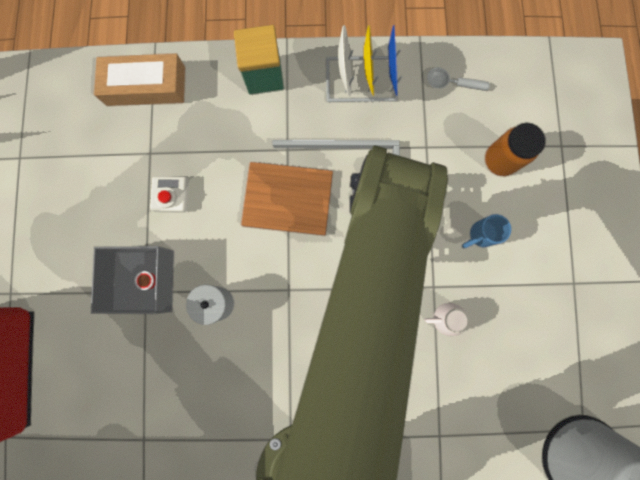

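The red pod is in the caddy, at (145,281). The board has not moved, and the arm is over pod3.

```bash
python3 -m crank '[{"tx":-14,"ty":14,"tz":15,"turn":0},{"tx":-14,"ty":14,"tz":25,"turn":0},{"tx":-14,"ty":14,"tz":45,"turn":0},{"tx":-14,"ty":14,"tz":65,"turn":0},{"tx":-14,"ty":14,"tz":65,"turn":0}]' >/dev/null
python3 -m crank '[{"tx":0,"ty":0,"tz":0,"turn":0},{"tx":0,"ty":0,"tz":0,"turn":0},{"tx":0,"ty":0,"tz":0,"turn":0},{"tx":0,"ty":0,"tz":0,"turn":0}]' 20 15
python3 -m crank '[{"tx":0,"ty":0,"tz":-50,"turn":0},{"tx":0,"ty":0,"tz":-100,"turn":0},{"tx":0,"ty":0,"tz":-130,"turn":0},{"tx":0,"ty":0,"tz":-130,"turn":0},{"tx":0,"ty":0,"tz":-130,"turn":0}]' 
python3 -c "
from h import *
go(.404,.372,.15)"
```

```text
time: 11.32
position: [0.4936, -0.1334, 0.027]
tool_rot: [2.25, 2.191, 0.002]
ft_force: [-1.5, -0.2, 3.7]
grip_width: 0.399
grip_force: 15.0
time: 11.95
position: [0.4924, -0.1331, 0.1556]
tool_rot: [-2.25, -2.191, 0.001]
ft_force: [-0.7, 0.2, -0.8]
grip_width: 0.394
grip_force: 15.0
t 11.95 pos [ 0.4924 -0.1331  0.1556] yaw -0.026 tilt -1.0 delta [ 502.6 -101.7    5.9] turn -0.03 F [-0.7  0.2 -0.8] w 34.3 gf 15.0
```

```bash
python3 -m crank '[{"tx":60,"ty":-12,"tz":0,"turn":0},{"tx":120,"ty":-24,"tz":0,"turn":0},{"tx":180,"ty":-36,"tz":0,"turn":0},{"tx":240,"ty":-48,"tz":0,"turn":0},{"tx":300,"ty":-60,"tz":0,"turn":0}]' >/dev/null
python3 -m crank '[{"tx":60,"ty":-12,"tz":0,"turn":0},{"tx":120,"ty":-24,"tz":0,"turn":0},{"tx":180,"ty":-36,"tz":0,"turn":0},{"tx":202,"ty":-42,"tz":0,"turn":0},{"tx":202,"ty":-42,"tz":0,"turn":0}]' >/dev/null
python3 -m crank '[{"tx":0,"ty":0,"tz":0,"turn":0},{"tx":0,"ty":0,"tz":0,"turn":0},{"tx":0,"ty":0,"tz":0,"turn":0}]'  >/dev/null
python3 -c "
from h import *
go(.402,.372,.09)"
```

```text
t 13.57 pos [0.4051 0.3699 0.1567] yaw -0.029 tilt -1.0 delta [ 2.  -3.1 66.7] turn -0.06 F [ 0.2 -0.4 -0.4] w 34.5 gf 15.0
```

```bash
python3 -m crank '[{"tx":2,"ty":-2,"tz":30,"turn":0},{"tx":2,"ty":-2,"tz":62,"turn":0},{"tx":2,"ty":-2,"tz":62,"turn":0}]' >/dev/null
python3 -m crank '[{"tx":0,"ty":0,"tz":0,"turn":0},{"tx":0,"ty":0,"tz":0,"turn":0},{"tx":0,"ty":0,"tz":0,"turn":0}]' 54 15 >/dev/null
python3 -m crank '[{"tx":0,"ty":0,"tz":-50,"turn":0},{"tx":0,"ty":0,"tz":-70,"turn":0},{"tx":-50,"ty":17,"tz":-70,"turn":0},{"tx":-100,"ty":34,"tz":-70,"turn":0},{"tx":-150,"ty":51,"tz":-70,"turn":0}]' >/dev/null
python3 -m crank '[{"tx":-55,"ty":19,"tz":0,"turn":0},{"tx":-110,"ty":38,"tz":0,"turn":0},{"tx":-165,"ty":57,"tz":0,"turn":0},{"tx":-220,"ty":76,"tz":0,"turn":0},{"tx":-275,"ty":95,"tz":0,"turn":0}]' >/dev/null
python3 -m crank '[{"tx":-55,"ty":19,"tz":30,"turn":0},{"tx":-70,"ty":22,"tz":60,"turn":0},{"tx":-70,"ty":22,"tz":80,"turn":0},{"tx":-70,"ty":22,"tz":80,"turn":0},{"tx":-70,"ty":22,"tz":80,"turn":0}]' >/dev/null
python3 - <<'E'
from h import *
go(.558,-.128,.027)
for c in ['top','scene']:
  ctrl.get_image(c)
  for n in (2,3): print(n,[(np.round(q['xyz'],4).tolist(),round(q['confidence'],2)) for q in ctrl.mark_of(c,f'pod{n}_center')[:2]])
E
```

```text
t 16.2 pos [ 0.5581 -0.1245  0.0854] yaw -0.024 tilt -1.0 delta [-3.6 -0.1 58.4] turn -0.01 F [0.3 0.4 0.1] w 53.9 gf 0.0
2 []
3 [([0.4071, 0.376, 0.0176], 0.88)]
2 [([0.5545, -0.1296, 0.0126], 0.72), ([0.68, -0.1901, -0.0017], 0.39)]
3 [([0.4036, 0.3756, 0.0183], 0.51)]
```

```bash
python3 -m crank '[{"tx":-4,"ty":-1,"tz":25,"turn":0},{"tx":-4,"ty":-1,"tz":45,"turn":0},{"tx":-4,"ty":-1,"tz":58,"turn":0},{"tx":-4,"ty":-1,"tz":58,"turn":0}]' >/dev/null
python3 -m crank '[{"tx":0,"ty":0,"tz":0,"turn":0},{"tx":0,"ty":0,"tz":0,"turn":0},{"tx":0,"ty":0,"tz":0,"turn":0},{"tx":0,"ty":0,"tz":0,"turn":0}]' 20 15
python3 -m crank '[{"tx":0,"ty":0,"tz":-50,"turn":0},{"tx":0,"ty":0,"tz":-100,"turn":0},{"tx":0,"ty":0,"tz":-130,"turn":0},{"tx":0,"ty":0,"tz":-130,"turn":0},{"tx":0,"ty":0,"tz":-130,"turn":0}]' 
python3 -c "
from h import *
go(.404,.345,.15)"
```

```text
time: 17.5
position: [0.5567, -0.1301, 0.027]
tool_rot: [2.25, 2.191, 0.002]
ft_force: [-0.6, 0.4, 3.0]
grip_width: 0.395
grip_force: 15.0
time: 18.12
position: [0.5554, -0.1297, 0.1554]
tool_rot: [-2.25, -2.191, 0.001]
ft_force: [-0.4, -0.6, -0.4]
grip_width: 0.397
grip_force: 15.0
t 18.12 pos [ 0.5554 -0.1297  0.1554] yaw -0.026 tilt -1.0 delta [ 470.6 -163.9    5.9] turn -0.03 F [-0.4 -0.6 -0.4] w 34.5 gf 15.0
```

```bash
python3 -m crank '[{"tx":55,"ty":-19,"tz":0,"turn":0},{"tx":110,"ty":-38,"tz":0,"turn":0},{"tx":165,"ty":-57,"tz":0,"turn":0},{"tx":220,"ty":-76,"tz":0,"turn":0},{"tx":275,"ty":-95,"tz":0,"turn":0}]' >/dev/null
python3 -m crank '[{"tx":55,"ty":-19,"tz":0,"turn":0},{"tx":110,"ty":-38,"tz":0,"turn":0},{"tx":165,"ty":-57,"tz":0,"turn":0},{"tx":195,"ty":-70,"tz":0,"turn":0},{"tx":195,"ty":-70,"tz":0,"turn":0}]' >/dev/null
python3 -m crank '[{"tx":0,"ty":0,"tz":0,"turn":0},{"tx":0,"ty":0,"tz":0,"turn":0},{"tx":0,"ty":0,"tz":0,"turn":0}]' 
python3 -c "
from h import *
go(.402,.352,.09)"
```

```text
time: 19.75
position: [0.4042, 0.3431, 0.1564]
tool_rot: [-2.253, -2.189, 0.0]
ft_force: [-0.5, -0.7, -0.5]
grip_width: 0.398
grip_force: 15.0
t 19.75 pos [0.4042 0.3431 0.1564] yaw -0.029 tilt -1.0 delta [ 8.9 -2.5 66.4] turn -0.06 F [-0.5 -0.7 -0.5] w 34.6 gf 15.0
```

```bash
python3 -m crank '[{"tx":9,"ty":-2,"tz":30,"turn":0},{"tx":9,"ty":-2,"tz":62,"turn":0},{"tx":9,"ty":-2,"tz":62,"turn":0}]' >/dev/null
python3 -m crank '[{"tx":0,"ty":0,"tz":0,"turn":0},{"tx":0,"ty":0,"tz":0,"turn":0},{"tx":0,"ty":0,"tz":0,"turn":0}]' 54 15 >/dev/null
python3 -m crank '[{"tx":0,"ty":0,"tz":-50,"turn":0},{"tx":0,"ty":0,"tz":-70,"turn":0},{"tx":-50,"ty":25,"tz":-70,"turn":0},{"tx":-100,"ty":50,"tz":-70,"turn":0},{"tx":-150,"ty":75,"tz":-70,"turn":0}]' >/dev/null
python3 -m crank '[{"tx":-55,"ty":27,"tz":0,"turn":0},{"tx":-110,"ty":54,"tz":0,"turn":0},{"tx":-165,"ty":81,"tz":0,"turn":0},{"tx":-220,"ty":108,"tz":0,"turn":0},{"tx":-275,"ty":135,"tz":0,"turn":0}]' >/dev/null
python3 -m crank '[{"tx":-55,"ty":25,"tz":30,"turn":0},{"tx":-65,"ty":28,"tz":60,"turn":0},{"tx":-65,"ty":28,"tz":80,"turn":0},{"tx":-65,"ty":28,"tz":80,"turn":0},{"tx":-65,"ty":28,"tz":80,"turn":0}]' >/dev/null
python3 - <<'E'
from h import *
go(.6305,-.1445,.029)
for c in ['top','scene']:
  ctrl.get_image(c)
  for n in (1,2): print(n,[(np.round(q['xyz'],4).tolist(),round(q['confidence'],2)) for q in ctrl.mark_of(c,f'pod{n}_center')[:2]])
E
```

```text
t 22.38 pos [ 0.6277 -0.1413  0.0857] yaw -0.024 tilt -1.0 delta [-3.2  2.7 56.7] turn -0.01 F [0.7 0.4 0.3] w 54.1 gf 0.0
1 []
2 [([0.4041, 0.3569, 0.0465], 0.57)]
1 [([0.6261, -0.1463, 0.0109], 0.69)]
2 [([0.4001, 0.3579, 0.0457], 0.74)]
```

```bash
python3 -m crank '[{"tx":-3,"ty":1,"tz":25,"turn":0},{"tx":-3,"ty":1,"tz":45,"turn":0},{"tx":-3,"ty":1,"tz":57,"turn":0},{"tx":-3,"ty":1,"tz":57,"turn":0}]' >/dev/null
python3 -m crank '[{"tx":0,"ty":0,"tz":0,"turn":0},{"tx":0,"ty":0,"tz":0,"turn":0},{"tx":0,"ty":0,"tz":0,"turn":0},{"tx":0,"ty":0,"tz":0,"turn":0}]' 20 15
python3 -m crank '[{"tx":0,"ty":0,"tz":-50,"turn":0},{"tx":0,"ty":0,"tz":-100,"turn":0},{"tx":0,"ty":0,"tz":-130,"turn":0},{"tx":0,"ty":0,"tz":-130,"turn":0},{"tx":0,"ty":0,"tz":-130,"turn":0}]' 
python3 -c "
from h import *
go(.402,.342,.15)"
```

```text
time: 23.68
position: [0.6282, -0.1461, 0.0281]
tool_rot: [2.25, 2.191, 0.001]
ft_force: [-1.0, 0.3, 2.4]
grip_width: 0.394
grip_force: 15.0
time: 24.3
position: [0.6271, -0.1456, 0.1563]
tool_rot: [-2.25, -2.191, 0.001]
ft_force: [-0.4, -0.3, -1.2]
grip_width: 0.398
grip_force: 15.0
t 24.3 pos [ 0.6271 -0.1456  0.1563] yaw -0.026 tilt -1.0 delta [ 481.5 -237.9    7. ] turn -0.03 F [-0.4 -0.3 -1.2] w 34.7 gf 15.0
```

```bash
python3 -m crank '[{"tx":54,"ty":-28,"tz":0,"turn":0},{"tx":108,"ty":-56,"tz":0,"turn":0},{"tx":162,"ty":-84,"tz":0,"turn":0},{"tx":216,"ty":-112,"tz":0,"turn":0},{"tx":270,"ty":-140,"tz":0,"turn":0}]' >/dev/null
python3 -m crank '[{"tx":54,"ty":-30,"tz":0,"turn":0},{"tx":108,"ty":-60,"tz":0,"turn":0},{"tx":162,"ty":-90,"tz":0,"turn":0},{"tx":220,"ty":-130,"tz":0,"turn":0},{"tx":220,"ty":-130,"tz":0,"turn":0}]' >/dev/null
python3 -m crank '[{"tx":0,"ty":0,"tz":0,"turn":0},{"tx":0,"ty":0,"tz":0,"turn":0},{"tx":0,"ty":0,"tz":0,"turn":0}]' 
python3 -c "
from h import *
go(.369,.353,.115)"
```

```text
time: 25.92
position: [0.3719, 0.3495, 0.1573]
tool_rot: [2.254, 2.188, -0.0]
ft_force: [0.1, -0.9, -0.3]
grip_width: 0.397
grip_force: 15.0
t 25.93 pos [0.3719 0.3495 0.1573] yaw -0.03 tilt -1.0 delta [ 3.4 -3.  42.3] turn -0.07 F [ 0.1 -0.9 -0.3] w 34.6 gf 15.0
```

```bash
python3 -m crank '[{"tx":3,"ty":-3,"tz":20,"turn":0},{"tx":3,"ty":-3,"tz":42,"turn":0},{"tx":3,"ty":-3,"tz":42,"turn":0}]' >/dev/null
python3 -m crank '[{"tx":0,"ty":0,"tz":0,"turn":0},{"tx":0,"ty":0,"tz":0,"turn":0},{"tx":0,"ty":0,"tz":0,"turn":0}]' 54 15 >/dev/null
python3 -m crank '[{"tx":0,"ty":0,"tz":-50,"turn":0},{"tx":-30,"ty":45,"tz":-50,"turn":0},{"tx":-60,"ty":90,"tz":-50,"turn":0},{"tx":-90,"ty":135,"tz":-50,"turn":0},{"tx":-120,"ty":180,"tz":-50,"turn":0}]' 87 15 >/dev/null
python3 -m crank '[{"tx":-40,"ty":35,"tz":0,"turn":0},{"tx":-40,"ty":35,"tz":0,"turn":0},{"tx":-40,"ty":35,"tz":0,"turn":0},{"tx":-40,"ty":35,"tz":0,"turn":0}]' >/dev/null
python3 - <<'E'
from h import *
go(.585,.185,.022)
fit('top','t3')
for n in (1,2,3,5): print(n,[(np.round(q['xyz'],4).tolist(),round(q['confidence'],2)) for q in ctrl.mark_of('top',f'pod{n}_center')[:2]])
fit('scene','s3')
E
```

```text
t 27.8 pos [0.5777 0.1903 0.1654] yaw -0.024 tilt -1.0 delta [ -5.3   7.5 143.4] turn -0.0 F [-0.1  1.2 -0.3] w 86.8 gf 0.0
board c [0.5718 0.0417] size [0.1784 0.1393] ang 82.36 z 0.0172
1 [([0.3732, 0.3603, 0.0211], 0.53)]
2 []
3 []
5 [([0.4004, 0.3397, 0.0197], 0.77)]
board c [0.5754 0.0414] size [0.1777 0.1397] ang 82.67 z 0.0169
```

View pics/t3.png

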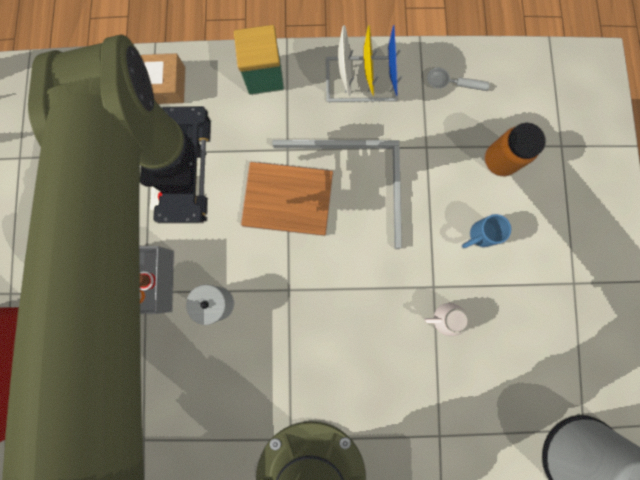

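Pods are in the caddy at (147,280) and the board is unchanged. Now I push it with the open fingers, both touching its +y edge.

```bash
cat >> h.py <<'E'
C=np.array([.679,-.187])
def rail(p): return R.from_euler('z',-RY).as_matrix()[:2,:2]@(np.array(p)[:2]-C)
E
python3 -m crank '[{"tx":-3,"ty":7,"tz":40,"turn":0},{"tx":-3,"ty":7,"tz":80,"turn":0},{"tx":-3,"ty":7,"tz":120,"turn":0},{"tx":-3,"ty":7,"tz":142,"turn":0},{"tx":-3,"ty":7,"tz":142,"turn":0}]' >/dev/null
python3 -m crank '[{"tx":-12,"ty":0,"tz":0,"turn":0},{"tx":-24,"ty":0,"tz":0,"turn":0},{"tx":-36,"ty":0,"tz":0,"turn":0},{"tx":-48,"ty":0,"tz":0,"turn":0},{"tx":-60,"ty":0,"tz":0,"turn":0}]' 
python3 -m crank '[{"tx":-10,"ty":0,"tz":0,"turn":0},{"tx":-20,"ty":0,"tz":0,"turn":0},{"tx":-30,"ty":0,"tz":0,"turn":0},{"tx":-40,"ty":0,"tz":0,"turn":0},{"tx":-40,"ty":0,"tz":0,"turn":0}]'
python3 - <<'E'
from h import *
go(.585,.1,.022); print(rail(ctrl.get_state()['position']))
fit('scene','s4');fit('top')
E
```

```text
time: 29.35
position: [0.5838, 0.1269, 0.0241]
tool_rot: [-2.249, -2.19, -0.004]
ft_force: [-1.8, 4.6, 3.6]
grip_width: 1.002
grip_force: 2.5
time: 29.98
position: [0.583, 0.0829, 0.0234]
tool_rot: [2.251, 2.189, -0.002]
ft_force: [-0.1, -0.5, 0.1]
grip_width: 1.0
grip_force: 0.1
t 29.98 pos [0.583  0.0829 0.0234] yaw -0.028 tilt -1.0 delta [17.2  1.5  1.4] turn -0.05 F [-0.1 -0.5  0.1] w 87.0 gf 0.1
[-0.10227123  0.26753306]
board c [ 0.5835 -0.0164] size [0.1779 0.1381] ang 88.49 z 0.0168
board c [ 0.5794 -0.0226] size [0.1649 0.139 ] ang 88.05 z 0.0172
```

```bash
python3 -m crank '[{"tx":-12,"ty":0,"tz":0,"turn":0},{"tx":-24,"ty":0,"tz":0,"turn":0},{"tx":-36,"ty":0,"tz":0,"turn":0},{"tx":-48,"ty":0,"tz":0,"turn":0},{"tx":-58,"ty":0,"tz":0,"turn":0}]' 
python3 -m crank '[{"tx":-5,"ty":0,"tz":0,"turn":0},{"tx":-6,"ty":0,"tz":0,"turn":0},{"tx":-6,"ty":0,"tz":0,"turn":0}]' 
python3 -m crank '[{"tx":15,"ty":0,"tz":0,"turn":0},{"tx":30,"ty":0,"tz":-50,"turn":0},{"tx":30,"ty":0,"tz":-100,"turn":0},{"tx":30,"ty":0,"tz":-100,"turn":0}]' >/dev/null
python3 - <<'E'
from h import *
go(.50,-.08,.12,RY+np.pi/2);go(.50,-.08,.12,RY-np.pi/2);print(ctrl.get_state()['joint_positions'])
fit('scene');fit('top')
E
```

```text
time: 30.7
position: [0.5811, 0.0261, 0.0233]
tool_rot: [-2.252, -2.191, 0.0]
ft_force: [-0.1, 2.2, -1.5]
grip_width: 1.001
grip_force: 1.2
time: 31.08
position: [0.5814, 0.0208, 0.0236]
tool_rot: [2.25, 2.191, -0.0]
ft_force: [0.5, 0.1, 0.6]
grip_width: 1.001
grip_force: 0.0
t 31.57 pos [0.5852 0.0529 0.1279] yaw -0.025 tilt -1.0 delta [-135.   -82.     6.9] turn -18.02 F [-0.1 -0.2  0.3] w 87.0 gf 0.0
t 31.57 pos [0.5852 0.0529 0.1279] yaw -0.025 tilt -1.0 delta [-135.   -82.     6.9] turn 17.98 F [-0.1 -0.2  0.3] w 87.0 gf 0.0
[-0.73545063  0.31588499  0.71239083  1.7787372  -0.22949842  1.12206358
  0.02634376]
board c [ 0.5817 -0.0786] size [0.179  0.1387] ang 88.17 z 0.0168
board c [ 0.5777 -0.0791] size [0.1771 0.1399] ang 89.07 z 0.0172
```

```bash
python3 -m crank '[{"tx":-40,"ty":-30,"tz":0,"turn":-2},{"tx":-80,"ty":-60,"tz":0,"turn":-4},{"tx":-110,"ty":-90,"tz":0,"turn":-6},{"tx":-132,"ty":-107,"tz":0,"turn":-8},{"tx":-132,"ty":-107,"tz":0,"turn":-10}]' >/dev/null
python3 -m crank '[{"tx":0,"ty":0,"tz":0,"turn":-2},{"tx":0,"ty":0,"tz":0,"turn":-4},{"tx":0,"ty":0,"tz":0,"turn":-6},{"tx":0,"ty":0,"tz":0,"turn":-8},{"tx":0,"ty":0,"tz":0,"turn":-8}]' >/dev/null
python3 -m crank '[{"tx":0,"ty":0,"tz":0,"turn":0},{"tx":0,"ty":0,"tz":0,"turn":0},{"tx":0,"ty":0,"tz":0,"turn":0}]' >/dev/null
python3 - <<'E'
from h import *
go(.4755,-.0765,.022,RY+np.pi/2);print(ctrl.get_state()['joint_positions'].round(2))
E
```

```text
t 33.3 pos [ 0.4714 -0.0778  0.1233] yaw 1.543 tilt -1.0 delta [ -4.1   1.4 101.3] turn -0.04 F [ 0.3  1.  -0.8] w 87.4 gf 0.0
[-0.57  0.05  0.7   2.03 -0.03  1.07  1.69]
```

```bash
python3 -m crank '[{"tx":-4,"ty":1,"tz":40,"turn":0},{"tx":-4,"ty":1,"tz":80,"turn":0},{"tx":-4,"ty":1,"tz":100,"turn":0},{"tx":-4,"ty":1,"tz":100,"turn":0},{"tx":-4,"ty":1,"tz":100,"turn":0}]' >/dev/null
python3 -m crank '[{"tx":-10,"ty":0,"tz":0,"turn":0},{"tx":-20,"ty":0,"tz":0,"turn":0},{"tx":-30,"ty":0,"tz":0,"turn":0},{"tx":-40,"ty":0,"tz":0,"turn":0},{"tx":-48,"ty":0,"tz":0,"turn":0}]' 
python3 -m crank '[{"tx":-2,"ty":0,"tz":0,"turn":0},{"tx":-4,"ty":0,"tz":0,"turn":0},{"tx":-4,"ty":0,"tz":0,"turn":0},{"tx":-4,"ty":0,"tz":0,"turn":0}]'
python3 - <<'E'
from h import *
go(.585,.1,.022,RY+np.pi/2); print(rail(ctrl.get_state()['position']))
fit('scene');fit('top','t5')
E
```

```text
time: 34.55
position: [0.5227, -0.0782, 0.0231]
tool_rot: [-0.042, -3.138, -0.001]
ft_force: [-4.7, -0.2, 4.4]
grip_width: 0.995
grip_force: 2.9
time: 35.05
position: [0.5271, -0.0783, 0.0232]
tool_rot: [-0.042, -3.141, -0.0]
ft_force: [-4.2, -0.3, -0.7]
grip_width: 1.001
grip_force: 1.8
t 35.05 pos [ 0.5271 -0.0783  0.0232] yaw 1.544 tilt -1.0 delta [-53.2 179.8   1.1] turn -0.04 F [-4.2 -0.3 -0.7] w 87.1 gf 1.8
[-0.15445736  0.10505106]
board c [ 0.6087 -0.0798] size [0.1794 0.1422] ang 88.62 z 0.0169
board c [ 0.6383 -0.0028] size [0.0383 0.0959] ang 73.13 z 0.0172
```

```bash
for i in 1; do python3 -m crank '[{"tx":-1.5,"ty":0,"tz":0,"turn":0},{"tx":-3,"ty":0,"tz":0,"turn":0},{"tx":-3,"ty":0,"tz":0,"turn":0},{"tx":-3,"ty":0,"tz":0,"turn":0}]' | grep -E "pos|ft"; done
python3 -m crank '[{"tx":-1,"ty":0,"tz":0,"turn":0},{"tx":-2,"ty":0,"tz":0,"turn":0},{"tx":-2,"ty":0,"tz":0,"turn":0},{"tx":-2,"ty":0,"tz":0,"turn":0}]' | grep -E "pos|ft"
python3 -m crank '[{"tx":-1,"ty":0,"tz":0,"turn":0},{"tx":-2,"ty":0,"tz":0,"turn":0},{"tx":-2,"ty":0,"tz":0,"turn":0},{"tx":-2,"ty":0,"tz":0,"turn":0}]' | grep -E "pos|ft"
```

```text
position: [0.5308, -0.0784, 0.0235]
ft_force: [-1.8, 0.5, -1.9]
position: [0.5309, -0.0784, 0.0234]
ft_force: [-7.5, 0.3, 4.4]
position: [0.531, -0.0784, 0.0233]
ft_force: [-12.0, 2.1, 9.1]
```

```bash
python3 -m crank '[{"tx":15,"ty":0,"tz":0,"turn":0},{"tx":30,"ty":0,"tz":-40,"turn":0},{"tx":30,"ty":0,"tz":-90,"turn":0},{"tx":30,"ty":0,"tz":-100,"turn":2},{"tx":30,"ty":0,"tz":-100,"turn":4}]' >/dev/null
python3 -m crank '[{"tx":0,"ty":0,"tz":0,"turn":2},{"tx":0,"ty":0,"tz":0,"turn":4},{"tx":0,"ty":0,"tz":0,"turn":6},{"tx":0,"ty":0,"tz":0,"turn":8},{"tx":0,"ty":0,"tz":0,"turn":10}]' >/dev/null
python3 -m crank '[{"tx":40,"ty":36,"tz":0,"turn":2},{"tx":80,"ty":72,"tz":0,"turn":4},{"tx":110,"ty":100,"tz":0,"turn":4},{"tx":110,"ty":100,"tz":0,"turn":4},{"tx":110,"ty":100,"tz":0,"turn":4}]' >/dev/null
python3 - <<'E'
from h import *
go(.614,.045,.022)
fit('scene');fit('top')
E
```

```text
t 38.52 pos [0.5648 0.0575 0.1237] yaw -0.027 tilt -1.0 delta [-11.1  49.4 101.8] turn -0.04 F [-0.4 -1.4  0.8] w 87.1 gf 0.0
board c [ 0.6132 -0.0792] size [0.1785 0.1358] ang 88.67 z 0.0169
board c [ 0.6111 -0.08  ] size [0.178  0.1389] ang 88.95 z 0.0172
```

```bash
python3 -m crank '[{"tx":-5,"ty":49,"tz":0,"turn":0},{"tx":-11,"ty":49,"tz":50,"turn":0},{"tx":-11,"ty":49,"tz":100,"turn":0},{"tx":-11,"ty":49,"tz":100,"turn":0},{"tx":-11,"ty":49,"tz":100,"turn":0}]' |grep pos
python3 -m crank '[{"tx":-8,"ty":0,"tz":0,"turn":0},{"tx":-16,"ty":0,"tz":0,"turn":0},{"tx":-24,"ty":0,"tz":0,"turn":0},{"tx":-32,"ty":0,"tz":0,"turn":0},{"tx":-36,"ty":0,"tz":0,"turn":0}]'  |grep -E "pos|ft"
for i in 1; do python3 -m crank '[{"tx":-2,"ty":0,"tz":0,"turn":0},{"tx":-3,"ty":0,"tz":0,"turn":0},{"tx":-3,"ty":0,"tz":0,"turn":0},{"tx":-3,"ty":0,"tz":0,"turn":0}]' | grep -E "pos|ft"; done
python3 -m crank '[{"tx":-1,"ty":0,"tz":0,"turn":0},{"tx":-2,"ty":0,"tz":0,"turn":0},{"tx":-2,"ty":0,"tz":0,"turn":0},{"tx":-2,"ty":0,"tz":0,"turn":0}]' | grep -E "pos|ft"
```

```text
position: [0.613, 0.0446, 0.0237]
position: [0.6123, 0.0115, 0.0237]
ft_force: [-0.5, 5.8, 3.8]
position: [0.6122, 0.0091, 0.0237]
ft_force: [-0.6, 5.4, 3.0]
position: [0.6122, 0.0073, 0.0237]
ft_force: [-0.4, 4.9, 3.7]
```

```bash
python3 -m crank '[{"tx":-1,"ty":0,"tz":0,"turn":0},{"tx":-2,"ty":0,"tz":0,"turn":0},{"tx":-2,"ty":0,"tz":0,"turn":0},{"tx":-2,"ty":0,"tz":0,"turn":0}]' | grep -E "pos|ft"
python3 -m crank '[{"tx":-1,"ty":0,"tz":0,"turn":0},{"tx":-2,"ty":0,"tz":0,"turn":0},{"tx":-2,"ty":0,"tz":0,"turn":0},{"tx":-2,"ty":0,"tz":0,"turn":0}]' | grep -E "pos|ft"
python3 -m crank '[{"tx":-1,"ty":0,"tz":0,"turn":0},{"tx":-2,"ty":0,"tz":0,"turn":0},{"tx":-2,"ty":0,"tz":0,"turn":0},{"tx":-2,"ty":0,"tz":0,"turn":0}]' | grep -E "pos|ft"
```

```text
position: [0.6122, 0.0053, 0.0237]
ft_force: [-1.5, 5.8, 2.7]
position: [0.6121, 0.0038, 0.0237]
ft_force: [-0.7, 5.8, 3.1]
position: [0.6121, 0.0036, 0.0237]
ft_force: [-2.0, 9.1, 3.4]
```

```bash
python3 -m crank '[{"tx":-1,"ty":0,"tz":0,"turn":0},{"tx":-2,"ty":0,"tz":0,"turn":0},{"tx":-2,"ty":0,"tz":0,"turn":0}]' | grep -E "pos|ft"
python3 -m crank '[{"tx":15,"ty":0,"tz":0,"turn":0},{"tx":30,"ty":0,"tz":-50,"turn":0},{"tx":40,"ty":-60,"tz":-100,"turn":0},{"tx":100,"ty":-100,"tz":-120,"turn":0},{"tx":100,"ty":-100,"tz":-120,"turn":0}]' |grep pos
python3 -m crank '[{"tx":60,"ty":0,"tz":0,"turn":0},{"tx":120,"ty":0,"tz":0,"turn":0},{"tx":120,"ty":0,"tz":0,"turn":0}]' |grep pos
python3 - <<'E'
from h import *
fit('scene','s6');im,d,P,h=fit('top','t6')
a=cv2.imread('pics/t6.png')[130:255,230:410]; b=cv2.imread('pics/s6.png')[230:370,220:430]
a=cv2.resize(a,None,fx=2.9,fy=2.9,interpolation=2);b=cv2.resize(b,None,fx=1.2,fy=1.2)
a=cv2.resize(a,(520,361));cv2.imwrite('pics/c6.png',a)
ctrl.get_image('top')
for c in ('mug','creamer'): print(c,ctrl.mark_of('top',c)[:2])
go(.49,-.376,.2)
# mug geometry
x,y,z=P[...,0],P[...,1],P[...,2]
m=(x>.42)&(x<.56)&(y>-.45)&(y<-.28)&(h[...,0]>95)&(h[...,0]<125)&(h[...,1]>90)
t=m&(z>.068)&(z<.082)
q=P[t][:,:2].astype(np.float32); print('rim',len(q),cv2.minEnclosingCircle(q), P[m][:,:2].min(0),P[m][:,:2].max(0))
c=np.array(cv2.minEnclosingCircle(q)[0]); k=np.linalg.norm(P[m][:,:2]-c,axis=1)
f=P[m][(k>.036)&(P[m][:,1]>c[1])]; print('handle',len(f),np.round(f.mean(0),4),np.round(np.ptp(f,axis=0),3))
E
```

```text
position: [0.6121, 0.0036, 0.0237]
ft_force: [-2.3, 11.8, 5.3]
position: [0.5133, 0.1017, 0.1443]
position: [0.5169, 0.2252, 0.1429]
board c [ 0.6121 -0.095 ] size [0.1792 0.1367] ang 88.89 z 0.017
board c [ 0.6109 -0.0957] size [0.1786 0.1388] ang 88.74 z 0.0173
mug []
creamer [{'xyz': [0.3131, -0.2915, 0.0008], 'confidence': 0.63}]
t 44.0 pos [0.5182 0.2174 0.1433] yaw -0.03 tilt -1.0 delta [-594.   -10.6  -56.2] turn -0.07 F [ 0.8 -0.6 -0.5] w 87.2 gf 0.0
rim 169 ((0.4882429838180542, -0.37287408113479614), 0.029630975797772408) [ 0.45793103 -0.40212163] [ 0.51585978 -0.31463167]
handle 64 [ 0.4649 -0.3285  0.0593] [0.014 0.029 0.025]
```

View pics/c6.png

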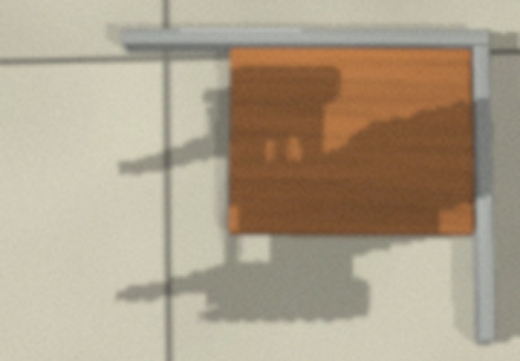

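View pics/s6.png

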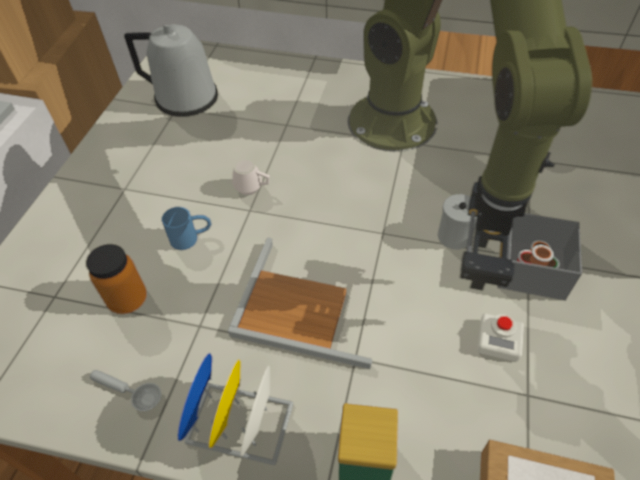

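The board sits flush against both bars, and its fitted centre (0.611,-0.095) matches the predicted home. The pods show in the caddy at (540,255) and the mug stands at (180,228) with its handle towards (200,222). I go to the mug next.

```bash
python3 -m crank '[{"tx":-60,"ty":0,"tz":-20,"turn":0},{"tx":-120,"ty":0,"tz":-40,"turn":0},{"tx":-180,"ty":0,"tz":-56,"turn":0},{"tx":-240,"ty":0,"tz":-56,"turn":0},{"tx":-300,"ty":0,"tz":-56,"turn":0}]' |grep pos
python3 -m crank '[{"tx":-60,"ty":-2,"tz":0,"turn":0},{"tx":-120,"ty":-4,"tz":0,"turn":0},{"tx":-180,"ty":-6,"tz":0,"turn":0},{"tx":-240,"ty":-8,"tz":0,"turn":0},{"tx":-290,"ty":-10,"tz":0,"turn":0}]' |grep pos
python3 -m crank '[{"tx":0,"ty":0,"tz":0,"turn":-2},{"tx":0,"ty":0,"tz":0,"turn":-4},{"tx":0,"ty":0,"tz":0,"turn":-5.8},{"tx":0,"ty":0,"tz":0,"turn":-5.8},{"tx":0,"ty":0,"tz":0,"turn":-5.8}]' 87 25|grep pos
python3 - <<'E'
from h import *
go(.489,-.374,.05,.475)
for c in ('top','scene'):
  ctrl.get_image(c); print(c,[(np.round(q['xyz'],4).tolist(),round(q['confidence'],2)) for q in ctrl.mark_of(c,'mug')[:2]])
E
```

```text
position: [0.5091, -0.0838, 0.1998]
position: [0.4901, -0.3737, 0.1995]
position: [0.4914, -0.3706, 0.1995]
t 45.88 pos [ 0.4914 -0.3706  0.1995] yaw 0.476 tilt -1.0 delta [ -2.   -3.7 149.5] turn 0.01 F [ 0.3  0.1 -0.5] w 87.3 gf 0.0
top [([0.4905, -0.3721, -0.004], 0.59)]
scene [([0.4883, -0.3773, -0.0025], 0.92), ([0.4034, 0.3777, 0.0179], 0.64)]
```

```bash
python3 -m crank '[{"tx":-3,"ty":-3,"tz":40,"turn":0},{"tx":-3,"ty":-3,"tz":90,"turn":0},{"tx":-3,"ty":-3,"tz":130,"turn":0},{"tx":-3,"ty":-3,"tz":150,"turn":0},{"tx":-3,"ty":-3,"tz":150,"turn":0}]' |grep -E "pos|ft"
python3 -m crank '[{"tx":0,"ty":0,"tz":0,"turn":0},{"tx":0,"ty":0,"tz":0,"turn":0},{"tx":0,"ty":0,"tz":0,"turn":0},{"tx":0,"ty":0,"tz":0,"turn":0},{"tx":0,"ty":0,"tz":0,"turn":0}]' 40 25
python3 -m crank '[{"tx":0,"ty":0,"tz":-20,"turn":0},{"tx":0,"ty":0,"tz":-40,"turn":0},{"tx":0,"ty":0,"tz":-60,"turn":0},{"tx":0,"ty":0,"tz":-60,"turn":0},{"tx":0,"ty":0,"tz":-60,"turn":0}]'
python3 - <<'E'
from h import *
go(.612,-.105,.11,.475)
snap('scene','s7')
E
```

```text
position: [0.4903, -0.3736, 0.0485]
ft_force: [0.8, 0.3, 0.4]
time: 47.32
position: [0.4905, -0.3746, 0.0502]
tool_rot: [1.631, 2.685, -0.001]
ft_force: [-2.8, 0.4, 5.4]
grip_width: 0.669
grip_force: 25.0
time: 47.95
position: [0.4908, -0.3735, 0.1092]
tool_rot: [-1.63, -2.685, -0.001]
ft_force: [-0.1, 0.4, -1.7]
grip_width: 0.668
grip_force: 25.0
t 47.95 pos [ 0.4908 -0.3735  0.1092] yaw 0.48 tilt -1.0 delta [182.2 231.5  -0.6] turn 0.06 F [-0.1  0.4 -1.7] w 58.1 gf 25.0
```

View pics/s7.png

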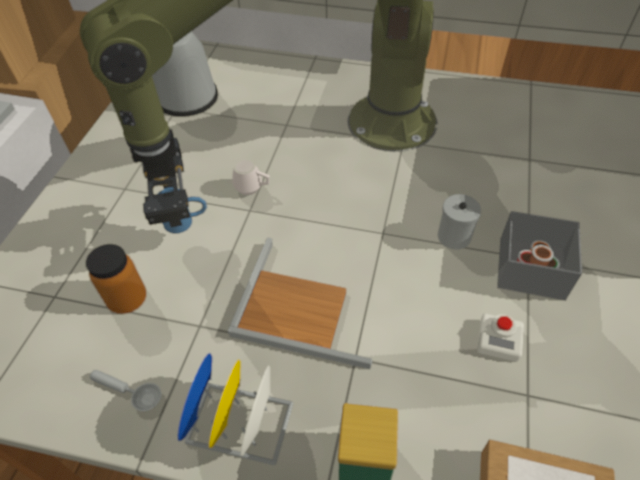

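The mug is held upright at (178,215), and the board is still home. I carry it to the board.

```bash
python3 -m crank '[{"tx":25,"ty":32,"tz":0,"turn":0},{"tx":50,"ty":64,"tz":0,"turn":0},{"tx":75,"ty":96,"tz":0,"turn":0},{"tx":100,"ty":128,"tz":0,"turn":0},{"tx":125,"ty":160,"tz":0,"turn":0}]' |grep -E "pos|grip"
python3 -m crank '[{"tx":25,"ty":32,"tz":0,"turn":0},{"tx":45,"ty":58,"tz":0,"turn":0},{"tx":57,"ty":71,"tz":0,"turn":0},{"tx":57,"ty":71,"tz":0,"turn":0},{"tx":57,"ty":71,"tz":0,"turn":0}]' |grep -E "pos|grip"
python3 -m crank '[{"tx":0,"ty":0,"tz":0,"turn":0},{"tx":0,"ty":0,"tz":0,"turn":0}]' |grep -E "pos|grip"
python3 - <<'E'
from h import *
go(.612,-.105,.069,.475)
im,d,P,h=fit('scene','s8')
x,y,z=P[...,0],P[...,1],P[...,2]
m=(x>.5)&(x<.72)&(y>-.2)&(y<.03)&(h[...,0]>95)&(h[...,0]<125)&(h[...,1]>90)&(z>.02)
print('mug blue z pct',np.percentile(z[m],[0.5,2,50,98,99.5]).round(3))
cv2.imwrite('pics/c8.png',cv2.resize(cv2.imread('pics/s8.png')[180:360,180:420],None,fx=2.5,fy=2.5))
E
```

```text
position: [0.5749, -0.1877, 0.1085]
grip_width: 0.668
grip_force: 25.0
position: [0.6108, -0.1081, 0.1093]
grip_width: 0.672
grip_force: 25.0
position: [0.6114, -0.1071, 0.1095]
grip_width: 0.671
grip_force: 25.0
t 49.5 pos [ 0.6114 -0.1071  0.1095] yaw 0.478 tilt -1.0 delta [ 1.6  1.5 40.5] turn 0.03 F [-0.3  0.3 -1.9] w 58.4 gf 25.0
board c [ 0.6124 -0.095 ] size [0.1787 0.1361] ang 88.45 z 0.0169
mug blue z pct [0.066 0.067 0.117 0.125 0.125]
```

View pics/c8.png

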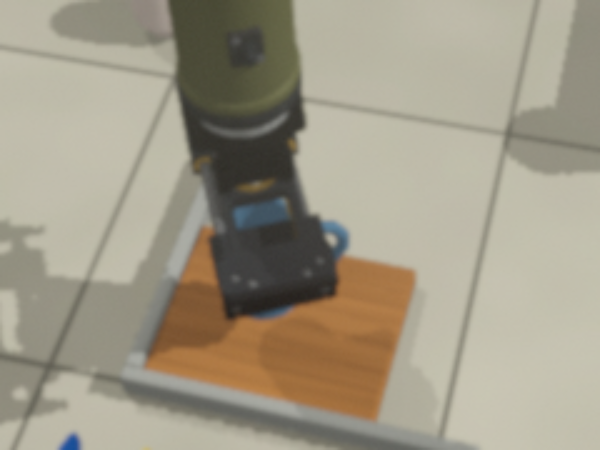

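The mug hangs over the middle of the board and looks upright. I lower it gently.

```bash
python3 -m crank '[{"tx":1,"ty":1,"tz":12,"turn":0},{"tx":1,"ty":1,"tz":24,"turn":0},{"tx":1,"ty":1,"tz":34,"turn":0},{"tx":1,"ty":1,"tz":34,"turn":0},{"tx":1,"ty":1,"tz":34,"turn":0}]' |grep -E "pos|ft|grip"
python3 -m crank '[{"tx":0,"ty":0,"tz":2,"turn":0},{"tx":0,"ty":0,"tz":4,"turn":0},{"tx":0,"ty":0,"tz":4,"turn":0}]' |grep -E "pos|ft"
python3 -m crank '[{"tx":0,"ty":0,"tz":1.5,"turn":0},{"tx":0,"ty":0,"tz":1.5,"turn":0},{"tx":0,"ty":0,"tz":1.5,"turn":0}]' |grep -E "pos|ft"
```

```text
position: [0.6123, -0.1047, 0.0755]
ft_force: [-0.0, -0.1, -2.3]
grip_width: 0.67
grip_force: 25.0
position: [0.6121, -0.1045, 0.0713]
ft_force: [-0.3, -0.3, -2.0]
position: [0.6122, -0.1046, 0.0699]
ft_force: [0.3, -0.4, -1.8]
```

```bash
python3 -m crank '[{"tx":0,"ty":0,"tz":1,"turn":0},{"tx":0,"ty":0,"tz":1,"turn":0},{"tx":0,"ty":0,"tz":1,"turn":0}]' |grep -E "pos|ft"
python3 -m crank '[{"tx":0,"ty":0,"tz":1,"turn":0},{"tx":0,"ty":0,"tz":1,"turn":0},{"tx":0,"ty":0,"tz":1,"turn":0}]' |grep -E "pos|ft"
```

```text
position: [0.6122, -0.1046, 0.0689]
ft_force: [0.3, -0.6, -2.5]
position: [0.6123, -0.1046, 0.0682]
ft_force: [-0.7, 0.8, 0.5]
```

```bash
python3 -m crank '[{"tx":0,"ty":0,"tz":0,"turn":0},{"tx":0,"ty":0,"tz":0,"turn":0},{"tx":0,"ty":0,"tz":0,"turn":0},{"tx":0,"ty":0,"tz":0,"turn":0},{"tx":0,"ty":0,"tz":0,"turn":0}]' 86 25|grep -E "pos|ft|grip"
python3 -m crank '[{"tx":0,"ty":0,"tz":-20,"turn":0},{"tx":0,"ty":0,"tz":-50,"turn":0},{"tx":0,"ty":0,"tz":-80,"turn":0},{"tx":0,"ty":0,"tz":-110,"turn":0},{"tx":0,"ty":0,"tz":-110,"turn":0}]' |grep pos
python3 -m crank '[{"tx":50,"ty":20,"tz":0,"turn":0},{"tx":100,"ty":40,"tz":0,"turn":0},{"tx":150,"ty":60,"tz":0,"turn":0},{"tx":200,"ty":80,"tz":0,"turn":0},{"tx":250,"ty":100,"tz":0,"turn":0}]' 0 20|grep pos
python3 -m crank '[{"tx":45,"ty":18,"tz":0,"turn":0},{"tx":80,"ty":33,"tz":0,"turn":0},{"tx":80,"ty":33,"tz":0,"turn":0},{"tx":80,"ty":33,"tz":0,"turn":0}]' |grep pos
python3 - <<'E'
from h import *
fit('scene','s9')
print([(np.round(q['xyz'],4).tolist(),round(q['confidence'],2)) for n in ('mug','timer_button_top') for q in ctrl.mark_of('scene',n)[:2]])
im,d,P,h=fit('top','t9')
print([(np.round(q['xyz'],4).tolist(),round(q['confidence'],2)) for n in ('mug','timer_button_top') for q in ctrl.mark_of('top',n)[:2]])
P0=cloud('top',np.load('pics/t2_d.npy'));im0=cv2.imread('pics/t2.png');h0=cv2.cvtColor(im0,cv2.COLOR_BGR2HSV)
m=((h0[...,0]<6)|(h0[...,0]>174))&(h0[...,1]>150)&(P0[...,0]>.53)&(P0[...,0]<.62)&(abs(P0[...,1]-.29)<.05)
q=P0[m]; q=q[q[:,2]>.045]; print('button',len(q),np.median(q,0).round(4),q.min(0).round(4),q.max(0).round(4))
go(.575,.2935,.075,.475)
E
```

```text
position: [0.6122, -0.1046, 0.0679]
ft_force: [-0.5, 0.4, -0.8]
grip_width: 0.982
grip_force: 0.0
position: [0.6141, -0.1054, 0.1819]
position: [0.5848, 0.165, 0.1778]
position: [0.5779, 0.2484, 0.1776]
board c [ 0.6131 -0.0955] size [0.1795 0.1362] ang 88.72 z 0.0169
[([0.6106, -0.1079, 0.0167], 0.88), ([0.5732, 0.2907, 0.0492], 0.45)]
board c [ 0.6112 -0.0952] size [0.1791 0.1392] ang 88.68 z 0.0172
[([0.6155, -0.1022, 0.0132], 0.77)]
button 115 [0.5737 0.2911 0.0493] [0.5613 0.2794 0.0453] [0.5845 0.3042 0.0522]
t 54.35 pos [0.5782 0.2484 0.1781] yaw 0.478 tilt -1.0 delta [ 41.5  17.8 103.1] turn 0.03 F [-0.1 -0.5  0.6] w 0.8 gf 0.0
```

View pics/s9.png

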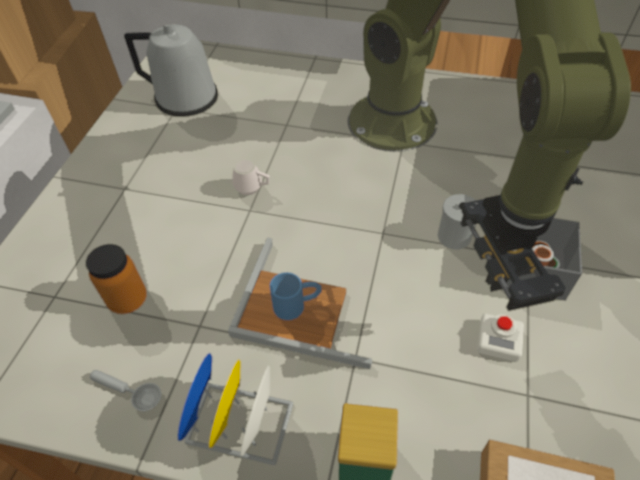

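The mug stands upright on the board at (287,297), and the board is home. Next I press the button.

```bash
python3 -m crank '[{"tx":39,"ty":17,"tz":30,"turn":0},{"tx":39,"ty":17,"tz":60,"turn":0},{"tx":39,"ty":17,"tz":95,"turn":0},{"tx":39,"ty":17,"tz":95,"turn":0},{"tx":39,"ty":17,"tz":95,"turn":0}]' |grep -E "pos|ft"
python3 -c "
from h import *
go(.5735,.2915,.070,.475)
P0=cloud('top',np.load('pics/t2_d.npy'));r=np.hypot(P0[...,0]-.5735,P0[...,1]-.2915)
for a in range(0,40,3):
  m=(r>a/1e3)&(r<(a+3)/1e3); print(a,np.round(np.percentile(P0[m][:,2],[10,50,90]),3))"
```

```text
position: [0.576, 0.2919, 0.0843]
ft_force: [0.4, 0.3, 1.3]
t 54.98 pos [0.576  0.2919 0.0843] yaw 0.479 tilt -1.0 delta [ 0.8 -2.4 14.3] turn 0.04 F [0.4 0.3 1.3] w 0.5 gf 0.0
0 [0.05  0.05  0.051]
3 [0.047 0.05  0.051]
6 [0.047 0.049 0.051]
9 [0.046 0.049 0.051]
12 [0.039 0.044 0.049]
15 [0.038 0.04  0.042]
18 [0.027 0.038 0.041]
21 [0.025 0.029 0.04 ]
24 [0.007 0.026 0.028]
27 [0.001 0.027 0.029]
30 [-0.     0.026  0.029]
33 [-0.001  0.025  0.029]
36 [-0.002  0.021  0.028]
39 [-0.002  0.013  0.028]
```

```bash
python3 -m crank '[{"tx":1,"ty":-2,"tz":6,"turn":0},{"tx":1,"ty":-2,"tz":12,"turn":0},{"tx":1,"ty":-2,"tz":12,"turn":0},{"tx":1,"ty":-2,"tz":12,"turn":0}]' |grep -E "pos|ft"
for i in 1; do python3 -m crank '[{"tx":0,"ty":0,"tz":2,"turn":0},{"tx":0,"ty":0,"tz":4,"turn":0},{"tx":0,"ty":0,"tz":4,"turn":0}]' |grep -E "pos|ft"; done
python3 -m crank '[{"tx":0,"ty":0,"tz":2,"turn":0},{"tx":0,"ty":0,"tz":4,"turn":0},{"tx":0,"ty":0,"tz":4,"turn":0}]' |grep -E "pos|ft"
python3 -m crank '[{"tx":0,"ty":0,"tz":2,"turn":0},{"tx":0,"ty":0,"tz":3,"turn":0},{"tx":0,"ty":0,"tz":3,"turn":0}]' |grep -E "pos|ft"
```

```text
position: [0.5729, 0.292, 0.0711]
ft_force: [1.1, 0.1, 0.3]
position: [0.5731, 0.2921, 0.0672]
ft_force: [-0.2, -0.2, 2.6]
position: [0.5731, 0.2921, 0.0635]
ft_force: [-0.6, -1.1, 6.6]
position: [0.5732, 0.2921, 0.0632]
ft_force: [-6.9, -2.5, 21.8]
```

The button is at its stop: 6 mm of travel, and the force jumped well past the spring's 5 N. I retract and do a final check.

```bash
python3 -m crank '[{"tx":0,"ty":0,"tz":-20,"turn":0},{"tx":0,"ty":0,"tz":-60,"turn":0},{"tx":0,"ty":0,"tz":-120,"turn":0},{"tx":0,"ty":0,"tz":-120,"turn":0},{"tx":0,"ty":0,"tz":-120,"turn":0}]' |grep -E "pos|ft"
python3 -m crank '[{"tx":0,"ty":0,"tz":0,"turn":0},{"tx":0,"ty":0,"tz":0,"turn":0},{"tx":0,"ty":0,"tz":0,"turn":0}]' |grep -E "pos|ft"
python3 - <<'E'
from h import *
fit('scene','s10');fit('top','t10')
for n in ('mug','coffee_jar','sugar_tin','creamer','pod1_center','pod2_center','pod3_center','pod5_center'):
  print(n,[(np.round(q['xyz'],3).tolist(),round(q['confidence'],2)) for c in('top','scene') for q in ctrl.mark_of(c,n)[:1]])
E
```

```text
position: [0.5722, 0.292, 0.1794]
ft_force: [-0.7, 1.2, -1.3]
position: [0.5725, 0.2918, 0.1791]
ft_force: [-1.6, 0.0, 0.2]
board c [ 0.6135 -0.095 ] size [0.1789 0.1344] ang 88.3 z 0.0169
board c [ 0.6108 -0.0955] size [0.1786 0.139 ] ang 88.68 z 0.0172
mug [([0.614, -0.104, 0.017], 0.65), ([0.61, -0.108, 0.015], 0.55)]
coffee_jar [([0.653, -0.429, -0.004], 0.72), ([0.654, -0.429, 0.0], 0.78)]
sugar_tin [([0.357, 0.191, -0.004], 0.85), ([0.355, 0.191, -0.001], 0.66)]
creamer [([0.313, -0.292, -0.002], 0.93), ([0.307, -0.29, -0.002], 0.77)]
pod1_center [([0.652, -0.429, -0.003], 0.58), ([0.314, -0.29, -0.003], 0.18)]
pod2_center [([0.407, 0.374, 0.018], 0.63), ([0.68, -0.188, -0.003], 0.63)]
pod3_center [([0.406, 0.373, 0.019], 0.53)]
pod5_center [([0.399, 0.338, 0.022], 0.53), ([0.31, -0.29, -0.003], 0.19)]
```

View pics/s10.png

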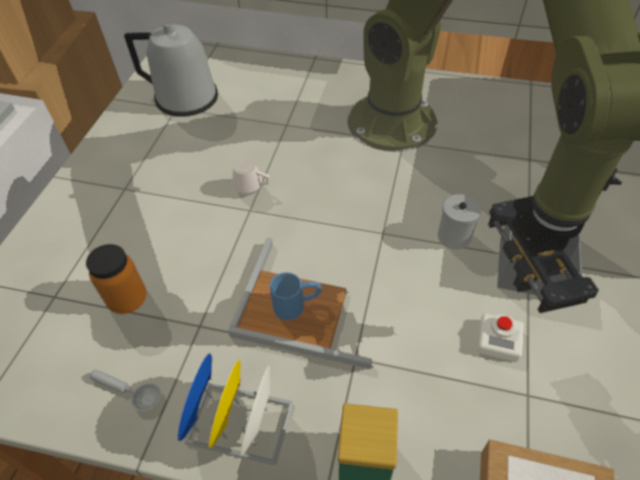

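The mug is at (287,297) on the home board, the bystanders have not moved, the corner is clear of pods and the arm is clear of everything. I hand it in.

```bash
python3 -c "
from bench import ctrl
print(ctrl.close_job())"
```

```text
the job is handed in; nothing more can be done
None
```

The job is handed in, done in the order asked: all four pods present are in the caddy, the board is home against both bars, the mug stands upright on it, and the button was pressed to its stop. The arm hid most of the caddy in the last pictures, so I last saw the pods clearly there before the press.

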